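# Load the tripped food dryer, reset its cutout and check it

## Task

Get the tripped food dryer going again. First stack all the drying trays that are there on the dryer's four posts, one on another, every corner leg fully down over its own post; then reset the cutout by pushing the lever fully off (toward the red dot, until it stops) and only then fully on (toward the green dot). Then take the yellow thermometer and hold it steady for two seconds with its beam on the middle of the round black sensor patch, nose about 8 cm from it, and stand it back upright in its dock; leave the other kitchen things alone.

Things in the scene. Friction and masses are not known exactly. Their poses are not given: they have to be found in the camera images.
- dryer: white food dryer, fixed. Origin: on the worktop under the centre of the tray place; z up, at yaw 0 x points away from the robot and y to its left. Heater base 170 mm in x, from y +75 to -190 mm, top 45 mm high; the tray place is its left part, a taller control box with a lever on top its right part
- tray_place (a point): centre of the tray place on the heater base, 45 mm above the dryer's origin. Four tapered steel posts (10 mm thick, 4 mm at the tip, 20 mm tall) at x +-52, y +-42 mm of it in the dryer's axes take the lowest tray's legs: origins of properly stacked trays lie above this point at 0, 51 and 102 mm, trays square with the dryer or turned by half a turn
- control_box_top (a point): centre of the top of the control box (110 mm in the dryer's x, 70 mm in y), at (0, -155, 135) mm in the dryer's frame; the lever's hinge is here. Green dot at its far (+x) end, red dot at its near (-x) end
- sensor_patch (a point): centre of the round black sensor patch, 40 mm across with a steel rim, on the right-hand (-y) face of the dryer's control box: at (0, -192, 100) mm in the dryer's frame; the face looks along the dryer's -y
- cutout_lever (a joint): angle of the cutout lever (rad), hinged along the dryer's y. 0 = upright; starts tripped, within 0.15 of upright; -0.6 = fully off at its stop, leaning to the dryer's -x (red dot, toward the robot); +0.6 = fully on at its stop, to +x (green dot). Stays where it is left (friction 0.06 N m). As on any breaker, on counts only after it was fully off
- lever_tip (a point): end of the lever, 62 mm from its hinge; black stem 10 mm thick in the swing direction and 16 mm wide, red head (the last 18 mm) 14 mm thick and 22 mm wide
- coffee_machine_front (a point): middle of the foot of the fixed coffee machine's front; the machine is 220 mm wide (y), 240 mm deep (toward +x) and 356 mm tall, and stands between the right-hand part of the worktop and the dryer, behind the straight way: carry things round in front of it
- dock: black thermometer dock, fixed, foot 62 (x) x 56 (y) mm; a pocket 42 (x) x 36 (y) mm, walls 5 mm thick, floor 6 mm above the worktop, rim 42 mm above it. Origin: centre of its underside
- thermometer: yellow pistol-shaped infrared thermometer, 160 to 260 g, standing in the dock: black handle 30 (x) x 24 (y) mm below, yellow barrel 104 (x) x 34 (y) x 38 mm from 52 to 90 mm above the origin; grasp the barrel's flat sides from above. Origin: centre of the handle's underside (6 mm above the dock's origin when docked). The beam leaves the nose along the body's +x, 71 mm above the origin
- nose (a point): front of the thermometer's black nose, at (56, 0, 71) mm in the thermometer's frame; same axes, beam along +x
- tray_a: grey drying tray 130 (x) x 110 (y) mm, 150 to 300 g. Four square hollow legs 45 mm tall at x +-52, y +-42 mm, 15 mm square hole from below; plate top at z 51; over each leg a tapered pin, tip at z 71 mm. Green bridge handle at the centre: bar 54 mm along y, 12 mm thick in x, z 76 to 87 mm. Origin: centre under the legs. Half a turn about z is the same. May be absent (None from the start)
- tray_b: a tray just like tray_a, same size, handle and origin; may be absent (None from the start)
- tray_c: a tray just like tray_a, same size, handle and origin; may be absent (None from the start)
- salt_shaker: salt shaker with a purple cap, 60x60x99 mm; bystander, leave alone. Origin: centre of its underside
- glass_jar: lidded glass jar, 77x77x102 mm; bystander, leave alone. Origin: centre of its underside
- tumbler: drinking glass, 58x58x78 mm; bystander, leave alone. Origin: centre of its underside

How it is judged:
On the way, in this order (a step that is already met when the one before it is completed fails the run):
1. all trays stacked on the dryer, every leg down over its post (x of tray_a in the frame of dryer between -0.009 and 0.009 m and y of tray_a in the frame of dryer between -0.009 and 0.009 m and angle between each of tray_a, tray_b, tray_c's own z axis and vertical below 0.05 rad and (z of tray_a in the frame of dryer between 0.041 and 0.049 m or z of tray_a in the frame of dryer between 0.092 and 0.1 m or z of tray_a in the frame of dryer between 0.143 and 0.151 m) and linear speed of each of tray_a, tray_b, tray_c below 0.02 m/s and x of tray_b in the frame of dryer between -0.009 and 0.009 m and y of tray_b in the frame of dryer between -0.009 and 0.009 m and (z of tray_b in the frame of dryer between 0.041 and 0.049 m or z of tray_b in the frame of dryer between 0.092 and 0.1 m or z of tray_b in the frame of dryer between 0.143 and 0.151 m) and x of tray_c in the frame of dryer between -0.009 and 0.009 m and y of tray_c in the frame of dryer between -0.009 and 0.009 m and (z of tray_c in the frame of dryer between 0.041 and 0.049 m or z of tray_c in the frame of dryer between 0.092 and 0.1 m or z of tray_c in the frame of dryer between 0.143 and 0.151 m)), for 0.2 s.
2. cutout lever fully off (below -0.5 rad) (value of joint cutout_lever below -0.5 rad), for 0.1 s.
3. cutout lever fully on (above 0.5 rad) (value of joint cutout_lever above 0.5 rad), for 0.1 s.
4. thermometer's beam held steady on the sensor patch, nose 40 to 140 mm from it, for 1.5 s (y of sensor_patch in the frame of nose between -0.018 and 0.018 m and z of sensor_patch in the frame of nose between -0.018 and 0.018 m and x of sensor_patch in the frame of nose between 0.04 and 0.14 m and linear speed of thermometer below 0.02 m/s and angular speed of thermometer below 0.15 rad/s), for 1.5 s.
At the end, for the whole second after the job is handed in: Trays present stacked on the dryer: within 9 mm of its centre, within 4 mm of a tier height, level within 0.05 rad; lever above 0.5 rad; thermometer in its dock: within 12 mm of its centre, foot 2 to 11 mm above the dock's origin, upright within 0.15 rad; all at rest (all of step 1 and value of joint cutout_lever above 0.5 rad and x of thermometer in the frame of dock between -0.012 and 0.012 m and y of thermometer in the frame of dock between -0.012 and 0.012 m and z of thermometer in the frame of dock between 0.002 and 0.011 m and angle between thermometer's own z axis and vertical below 0.15 rad and linear speed of thermometer below 0.02 m/s); the robot touches nothing.
It fails at once if the salt shaker, glass jar or tumbler moved by more than 30 mm or tipped over (distance of any of salt_shaker, glass_jar, tumbler from where it was at the start of the episode above 0.03 m or angle between any of salt_shaker, glass_jar, tumbler's own z axis and vertical above 0.5 rad).
Of tray_a, tray_b, tray_c only 2 to 3 are there at a start; the rules pass over those that are not, and their reading is None.
At some moment in a run one of tray_a, tray_b, tray_c may be knocked a few centimetres aside while the robot is not near it.
It also fails if it takes over 208 s, if anything falls off the work surface, if the arm or the gripper's body presses on something with over 40 N, if the wrist force passes 120 N, or if a joint passes its speed limit or range.

## Robot

A 6-joint arm with a two-finger parallel gripper is mounted at the origin on a cart in front of the work surface, level with it; the furniture and walls round the work are solid. World frame = base frame: x ahead of the robot, y to its left, z up, the work surface at z = 0. Lengths are in m, angles in rad, forces in N, time in s.
With the tool pointing down it reaches from about 0.275 to 0.825 m from the base axis. Payload 4.9 kg.
Tool frame: the origin (TCP) lies at the very end of the fingers, on their centre line; the grasp point (between the pads) lies 19 mm behind it; z points along the fingers, y is the line along which they close (so a half turn about z gives the same grasp; the last joint's range is limited). The gripper opens to 85 mm and grips with 20 to 120 N. Pads are 22 mm wide; open, the fingers measure 114 mm over their backs; the gripper's body (76 mm by 85 mm) begins 54 mm behind the grasp point. The pads swing forward as they close: fully open they stand 13 mm farther back than shut.
Start: joints at [1.211, 0.326, -0.193, 1.052, 0, 1.437], TCP at [0.123, 0.536, 0.231] pointing down, gripper open.
Joint ranges: [-2.65, 2.65], [-0.97, 1.79], [-1.3, 1.35], [-1.93, 2.1], [-1.47, 1.37], [-3.14, 3.14]. Speed limits (rad/s): [2.57, 2.57, 3.14, 3.14, 3.14, 3.14].

## Interface

Orientations are given as a unit quaternion [w, x, y, z].
In Python, from cell import bot, optics, planner, hand gives the robot as it stands (bot), with the cameras (optics), the kinematics (planner) and the gripper (hand). Calls block until the motion is done:
- bot.move_pose(position, orientation): joint-space move of the TCP to a pose.
- bot.move_linear(position, speed=0.15, rotation=None, until_force=None): straight line of the TCP; rotation=None keeps the orientation; speed is the mean speed in m/s. With until_force (N) it stops when the force on the tool has changed by that much, and returns True; else False.
- bot.goto_joints(angles): joint-space move.
- hand.set_gripper(opening, grasp_force=None): opening from 0.0 (shut) to 1.0 (fully open); grasp_force is the grip in N (None keeps the last); returns when the fingers have stopped.
- bot.wait(seconds).
- planner.solve_ik(position, orientation): joint angles nearest the present ones, or None.
- optics.camera(name): name is "scene" or "side" or "wrist"; returns the picture (420x560x3 uint8, red, green, blue); there is no depth.
- optics.calibration(name): a dict with "mtx" (3x3 intrinsics, pixels), "extrinsics" (4x4, takes a point from world to camera coordinates); the wrist camera has in their place "hand_eye" (4x4, takes a point from camera to tool coordinates, whose origin is the TCP and whose axes are the flange's). Camera axes: x right, y down, z forward; pixel columns grow to the right and rows downward; lengths in m; the calibration is good to about 2 mm. A picture is of the moment at which its call begins: read the wrist's pose just before it. calibration takes no time and is no camera call.
A pose or a line that the arm cannot do raises bot.PlanningError and nothing moves.
- bot.close_job(): hands the job in; it is judged then, once.
Readings, each from a call of its own:
- bot.read_clock(): time.
- bot.read_joint_positions(): joint angles.
- bot.read_joint_vel(): joint speeds.
- bot.read_joint_efforts(): joint torques, N m.
- bot.read_position(): TCP position.
- bot.read_tool_rot(): TCP orientation.
- bot.read_ft_force(): force on the tool from outside, world axes, zero at the start.
- bot.read_moment(): the same for the moment, N m.
- bot.read_gripper_width(): opening from 0.0 (shut) to 1.0 (fully open).
- bot.read_finger_force(): force on a finger pad.
Only numpy, scipy, OpenCV 4.12 (cv2) and the standard library are available. Lean on these libraries where they do the work, as an engineer would, in place of code of your own. Each camera call takes 0.05 s, during which the arm holds its last target. There are 200 camera calls.

## Working session

There is one attempt and no reset: what is moved stays moved. The work goes in short steps, each a Python script; the robot and the scene stay as the last script left them, time stands still between calls to the robot, and variables do not carry over. Pictures are saved under pics/ and viewed, at most 14 in all, crops included, and the job is handed in when it is done.

```bash
mkdir -p pics; ls; python3 - <<'E'
from cell import bot, optics, planner, hand
import cv2
import numpy as np
np.set_printoptions(precision=4,suppress=True)
for n in ("scene","side","wrist"):
    cv2.imwrite(f"pics/{n}0.png",optics.camera(n)[:,:,::-1]); print(n,optics.calibration(n))
print(bot.read_clock(),bot.read_position(),bot.read_tool_rot())
E
```

```text
cell.py
pics
scene {'mtx': array([[471.6089,   0.    , 278.426 ],
       [  0.    , 471.6089, 202.0176],
       [  0.    ,   0.    ,   1.    ]]), 'extrinsics': array([[ 0.5941, -0.8044,  0.0007, -0.3002],
       [-0.409 , -0.3028, -0.8608,  0.4001],
       [ 0.6927,  0.5111, -0.5089,  0.8907],
       [ 0.    ,  0.    ,  0.    ,  1.    ]])}
side {'mtx': array([[476.7015,   0.    , 288.2584],
       [  0.    , 476.7015, 211.5481],
       [  0.    ,   0.    ,   1.    ]]), 'extrinsics': array([[ 0.9861, -0.1649,  0.0199, -0.6131],
       [-0.0611, -0.4712, -0.8799,  0.1937],
       [ 0.1545,  0.8665, -0.4747,  1.3132],
       [ 0.    ,  0.    ,  0.    ,  1.    ]])}
wrist {'mtx': array([[335.4812,   0.    , 281.565 ],
       [  0.    , 335.4812, 214.0702],
       [  0.    ,   0.    ,   1.    ]]), 'hand_eye': array([[-0.0004, -0.9527, -0.3041,  0.0793],
       [ 1.    , -0.0008,  0.0012, -0.0011],
       [-0.0014, -0.3041,  0.9527, -0.1427],
       [ 0.    ,  0.    ,  0.    ,  1.    ]])}
0.15 [0.123  0.5356 0.2307] [-0.0002  0.1127  0.9936 -0.0006]
```

View pics/scene0.png

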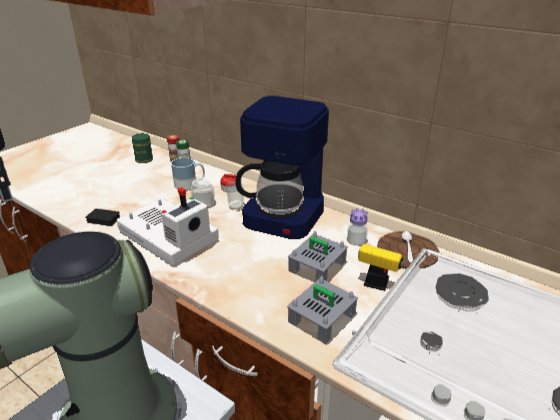

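View pics/side0.png

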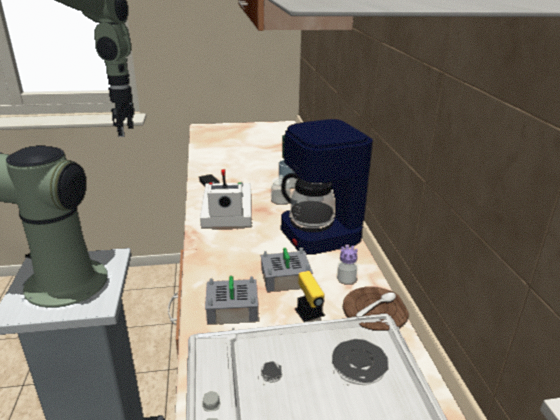

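The scene view shows two trays with green handles at (319,244) and (324,293), and no third. The dryer is at (170,230) with its red lever at (182,195). The yellow thermometer is at (380,257) in its dock, and the coffee machine is at (285,165). The side view shows the same things, with handles at (286,256) and (231,287) and the dryer at (228,203).

```bash
cat > h.py <<'E'
from cell import bot, optics, planner, hand
import cv2, numpy as np
from scipy.spatial.transform import Rotation as R
np.set_printoptions(precision=4,suppress=True)
def toR(q): return R.from_quat([q[1],q[2],q[3],q[0]])
def toQ(r): q=r.as_quat(); return [q[3],q[0],q[1],q[2]]
def down(yaw):  # tool pointing down, tool y axis (closing line) at angle yaw in world (mod pi)
    y=np.array([np.cos(yaw),np.sin(yaw),0]); z=np.array([0,0,-1.]); x=np.cross(y,z)
    return toQ(R.from_matrix(np.c_[x,y,z]))
class View:
    def __init__(s,name):
        c=optics.calibration(name); s.K=c["mtx"]
        if name=="wrist":
            T=np.eye(4); T[:3,:3]=toR(bot.read_tool_rot()).as_matrix(); T[:3,3]=bot.read_position()
            s.E=np.linalg.inv(T@c["hand_eye"])
        else: s.E=c["extrinsics"]
        s.img=optics.camera(name); s.hsv=cv2.cvtColor(s.img,cv2.COLOR_RGB2HSV)
        s.C=np.linalg.inv(s.E)[:3,3]
    def ray(s,uv):
        d=s.E[:3,:3].T@np.linalg.solve(s.K,[uv[0],uv[1],1.]); return d/np.linalg.norm(d)
    def plane(s,uv,z): d=s.ray(uv); return s.C+d*(z-s.C[2])/d[2]
    def proj(s,p): q=s.K@(s.E[:3,:3]@p+s.E[:3,3]); return q[:2]/q[2]
    def save(s,n): cv2.imwrite(f"pics/{n}.png",s.img[:,:,::-1])
    def mask(s,lo,hi): return cv2.inRange(s.hsv,np.array(lo),np.array(hi))
    def blobs(s,m,amin=30):
        n,l,st,c=cv2.connectedComponentsWithStats(m)
        return sorted([(int(st[i,4]),c[i],l==i) for i in range(1,n) if st[i,4]>=amin],key=lambda t:-t[0])
GREEN=((45,120,60),(80,255,255)); YEL=((20,150,100),(33,255,255)); RED=((0,180,100),(6,255,255))
def tri(views,uvs):
    A=np.zeros((3,3));b=np.zeros(3)
    P=[np.eye(3)-np.outer(v.ray(u),v.ray(u)) for v,u in zip(views,uvs)]
    p=np.linalg.solve(sum(P),sum(Pi@v.C for Pi,v in zip(P,views)))
    res=[np.linalg.norm(Pi@(p-v.C)) for Pi,v in zip(P,views)]
    return p,max(res)
E
python3 - <<'E'
from h import *
a=View("scene");b=View("side")
for nm,c in (("G",GREEN),("Y",YEL),("R",RED)):
    for v in (a,b): print(nm,[(t[0],t[1]) for t in v.blobs(v.mask(*c),8)][:6])
E
```

```text
G [(188, array([323.383 , 293.4894])), (137, array([318.2847, 243.7007])), (43, array([180.6512, 145.7209]))]
G [(67, array([286.2985, 257.7612])), (67, array([230.8955, 286.7164]))]
Y [(745, array([379.5839, 256.9705]))]
Y [(451, array([309.4945, 286.6053]))]
R [(88, array([227.2841, 178.9773])), (41, array([181.3171, 191.0976])), (39, array([172.0256, 140.8462]))]
R [(8, array([222.625, 171.625]))]
```

```bash
python3 - <<'E'
from h import *
a=View("scene");b=View("side")
for n,u,w in (("tray far",(319,244),(286,256)),("tray near",(324,293),(231,287)),("thermo",(380,257),(311,290)),("lever",(182,190),(223.5,172)),("patch",(193,224),(225,202)),("box br",(208,203),(242,186)),("box bl",(180,199),(210,186)),("shaker",(359,216),(348,252)),("blackthing",(102,216),(208,180))):
    print(n,*tri((a,b),(u,w)))
for u in((118,228),(178,262),(217,238)): print(a.plane(u,0.04))
for u in((201,226),(252,226)): print(b.plane(u,0.0))
E
```

```text
tray far [ 0.604  -0.06    0.0704] 4.364675995288588e-05
tray near [ 0.4464 -0.1735  0.0694] 0.00278238433415864
thermo [ 0.6423 -0.2174  0.0723] 0.0025696614328275945
lever [0.4535 0.2801 0.1857] 0.0018949073402115706
patch [0.4525 0.2505 0.091 ] 0.0009022601992711418
box br [0.5068 0.2421 0.1424] 0.005794341560387362
box bl [0.4122 0.2421 0.1728] 0.0174316962549349
shaker [ 0.7725 -0.0867  0.084 ] 0.0016722327148680912
blackthing [0.3995 0.6062 0.0107] 0.00034874644788321043
[0.3624 0.4703 0.04  ]
[0.355  0.2134 0.04  ]
[0.4954 0.2062 0.04  ]
[0.3691 0.2605 0.    ]
[0.538  0.2382 0.    ]
```

```bash
python3 - <<'E'
from h import *
bot.move_pose([0.45,0.40,0.25],down(np.pi/2))
v=View("wrist"); v.save("w1"); print(v.E.tolist())
bot.move_linear([0.45,0.48,0.25])
v=View("wrist"); v.save("w2"); print(v.E.tolist())
print(bot.read_clock())
E
```

```text
[[-0.0005950463271878884, 0.9999989965802327, 0.0012855965137882242, -0.40002625288064747], [0.952756132434265, 0.00017645192610892335, 0.3037362687820135, -0.4716413625082198], [0.3037357371610562, 0.0014055971135203942, -0.9527552814169991, 0.2612722438309], [0.0, 0.0, 0.0, 1.0]]
[[-0.00039573818304613426, 0.9999998841501789, 0.00027402722124367457, -0.4792017515584684], [0.9526761335993368, 0.0002937096423466261, 0.30398700334860373, -0.47197053654278365], [0.30398688764732673, 0.00038135845801025623, -0.9526761394640981, 0.2612501789917126], [0.0, 0.0, 0.0, 1.0]]
2.4667
```

View pics/w1.png

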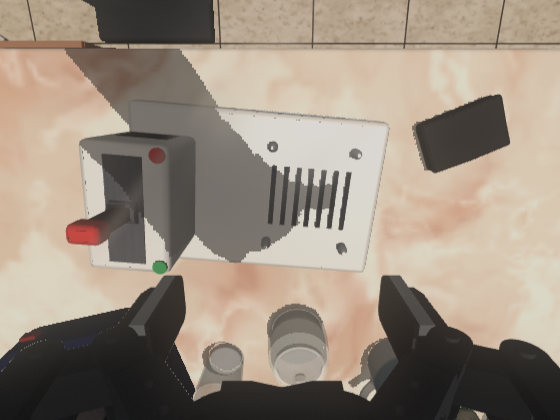

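View pics/w2.png

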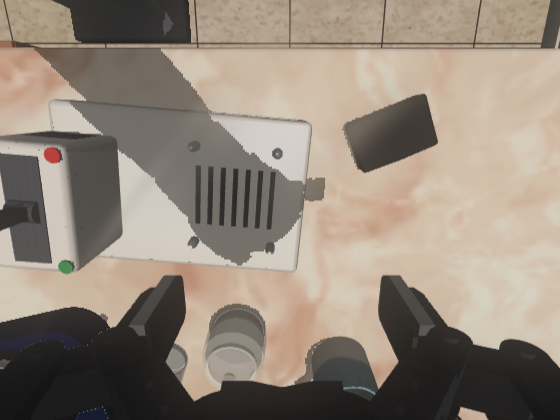

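w1 shows the dryer base, with its front edge from (130,100) to (388,124). The posts are at about (272,147), (356,154), (265,243) and (341,249); the dots are red at (157,155) and green at (160,267). w2 shows the same posts about 75 px further left. A black pad lies to the right, and the jar and tumbler are below.

```bash
cat >> h.py <<'E'
class Saved(View):
    def __init__(s,n,E):
        s.K=optics.calibration("wrist")["mtx"]; s.E=np.array(E); s.img=cv2.imread(f"pics/{n}.png")[:,:,::-1].copy()
        s.hsv=cv2.cvtColor(s.img,cv2.COLOR_RGB2HSV); s.C=np.linalg.inv(s.E)[:3,3]
E1=[[-0.000595046,0.999998997,0.001285597,-0.400026253],[0.952756132,0.000176452,0.303736269,-0.471641363],[0.303735737,0.001405597,-0.952755281,0.261272244],[0,0,0,1]]
E2=[[-0.000395738,0.999999884,0.000274027,-0.479201752],[0.952676134,0.00029371,0.303987003,-0.471970537],[0.303986888,0.000381358,-0.952676139,0.261250179],[0,0,0,1]]
E
python3 - <<'E'
from h import *
a=Saved("w1",E1);b=Saved("w2",E2)
for n,u,w in (("p--",(272,147),(194,147)),("p-+",(356,154),(278,154)),("p+-",(265,243),(193,242)),("p++",(341,249),(270,248)),("red",(157,155),(53,155)),("green",(160,267),(66,266)),("fl",(388,124),(311,124)),("bl",(365,271),(297,271)),("fr",(130,101),(51,101))):
    print(n,*tri((a,b),(u,w)))
for v in(a,b):print([(t[0],t[1]) for c in(RED,GREEN) for t in v.blobs(v.mask(*c),20)])
# crops
cs=[cv2.resize(v.img[125:275,x:x+130],None,fx=3,fy=3,interpolation=cv2.INTER_CUBIC) for v,x in((a,245),(b,170))]
cv2.imwrite("pics/crop1.png",np.hstack(cs)[:,:,::-1])
E
```

```text
p-- [0.4085 0.3905 0.0474] 0.00018007643080368996
p-+ [0.4152 0.4757 0.05  ] 0.00018008363593692984
p+- [0.5118 0.3821 0.0507] 0.0004038208539018878
p++ [0.52   0.4665 0.0483] 0.00042155773839049364
red [0.4048 0.3051 0.1351] 0.000163012974990779
green [0.498  0.2976 0.1364] 0.00028314532226621344
fl [0.3864 0.5096 0.0364] 0.00019819817929861322
bl [0.5514 0.4973 0.0412] 0.00011756713402245806
fr [0.3642 0.2483 0.0377] 0.00018054911519917445
[]
[]
```

View pics/crop1.png

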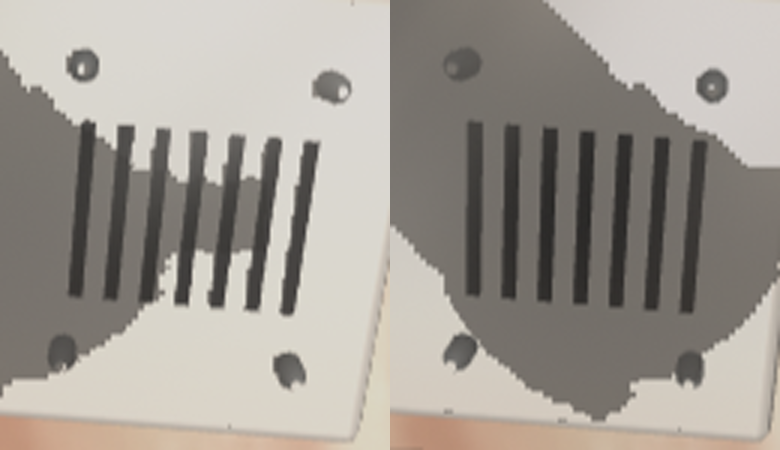

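The crop shows all four tapered posts clearly. The tips are the ends pointing away from the camera's nadir, and the base ellipses sit nearer the slots.

```bash
python3 - <<'E'
from h import *
a=Saved("w1",E1);b=Saved("w2",E2)
tips=[]
for n,u,w in (("p--",(82,69),(60,71)),("p-+",(343,92),(322,88)),("p+-",(64,365),(63,364)),("p++",(297,383),(293,383))):
    u=(245+u[0]/3,125+u[1]/3); w=(170+w[0]/3,125+w[1]/3)
    p,r=tri((a,b),(u,w)); m=(a.plane(u,.064)+b.plane(w,.064))/2; tips.append(m[:2]); print(n,p,r,m)
loc=np.array([[-.052,-.042],[-.052,.042],[.052,-.042],[.052,.042]]);W=np.array(tips)
c=W.mean(0);H=(loc.T@(W-c));yaw=np.arctan2(H[0,1]-H[1,0],H[0,0]+H[1,1])
Rm=np.array([[np.cos(yaw),-np.sin(yaw)],[np.sin(yaw),np.cos(yaw)]])
print("centre",c,"yaw",yaw,"resid",W-c-(loc@Rm.T))
# base-corner and dot based
fl,bl,fr=[np.mean([v.plane(u,.042) for v,u in((a,x),(b,y))],0)[:2] for x,y in(((388,124),(311,124)),((365,271),(297,271)),((130,101),(51,101)))]
print(np.linalg.norm(fl-bl),np.linalg.norm(fl-fr),"yaws",np.arctan2(*(bl-fl)[::-1]),np.arctan2(-(fl-fr)[0],(fl-fr)[1]))
print("c from corners",(fl+bl)/2-Rm@[0,.075])
g,r=np.array([.498,.2976]),np.array([.4048,.3051]);print("dot yaw",np.arctan2(*(g-r)[::-1]),c+Rm@[0,-.155],(g+r)/2)
E
```

```text
p-- [0.4077 0.3913 0.066 ] 0.0004917581174950539 [0.408 0.391 0.064]
p-+ [0.4139 0.4753 0.0671] 0.0004559608200683065 [0.4143 0.4756 0.064 ]
p+- [0.5095 0.3842 0.067 ] 3.462612798174357e-05 [0.5108 0.3837 0.064 ]
p++ [0.5137 0.465  0.0735] 0.00012690820592733382 [0.5179 0.4657 0.064 ]
centre [0.4628 0.429 ] yaw -0.08204684777925175 resid [[ 0.0005 -0.0004]
 [-0.      0.0005]
 [-0.0003  0.0008]
 [-0.0001 -0.0009]]
0.16523837798620936 0.2587795863861719 yaws -0.06805887007899458 -0.08472337098489999
c from corners [0.4624 0.4281]
dot yaw -0.08029906883348217 [0.4501 0.2745] [0.4514 0.3014]
```

```bash
python3 - <<'E'
from h import *
a=View("scene")
for u in((245,224),(290,237),(322,222)): print("cm",a.plane(u,0.0))
bot.move_pose([0.44,0.15,0.29],down(np.pi/2))
bot.move_pose([0.50,-0.08,0.29],down(np.pi/2))
v=View("wrist"); v.save("w3"); print("E3=",v.E.round(9).tolist())
bot.move_linear([0.50,-0.19,0.29])
v=View("wrist"); v.save("w4"); print("E4=",v.E.round(9).tolist())
print(bot.read_clock())
cv2.imwrite("pics/w34.png",cv2.resize(np.vstack([cv2.imread("pics/w3.png"),cv2.imread("pics/w4.png")]),None,fx=.71,fy=.71,interpolation=cv2.INTER_AREA))
E
```

```text
cm [0.6427 0.2295 0.    ]
cm [0.6681 0.0777 0.    ]
cm [0.7935 0.0447 0.    ]
E3= [[-0.000848449, 0.999997555, 0.002042291, 0.079235611], [0.952746728, 0.00018798, 0.303765759, -0.532119611], [0.303764632, 0.002203516, -0.952744558, 0.284482753], [0.0, 0.0, 0.0, 1.0]]
E4= [[-0.000391369, 0.999998467, 0.001706488, 0.18946513], [0.952622102, -0.000146213, 0.304156391, -0.532207671], [0.304156174, 0.001744676, -0.952620584, 0.284662187], [0.0, 0.0, 0.0, 1.0]]
5.7
```

View pics/w34.png

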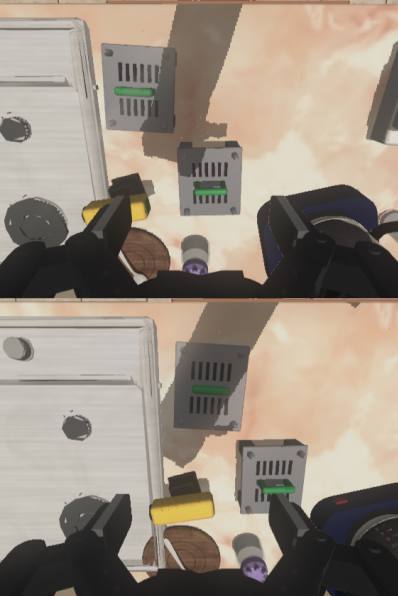

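In the stacked view (each picture scaled 0.71), w3 shows the near tray's handle at about (134,91) and the far tray's at (211,191). The yellow barrel is at (116,211), partly behind a finger. w4 shows the handles at (211,390) and (277,488), with the barrel free at (182,509).

```bash
cat >> h.py <<'E'
E3=[[-0.000848449,0.999997555,0.002042291,0.079235611],[0.952746728,0.00018798,0.303765759,-0.532119611],[0.303764632,0.002203516,-0.952744558,0.284482753],[0,0,0,1]]
E4=[[-0.000391369,0.999998467,0.001706488,0.18946513],[0.952622102,-0.000146213,0.304156391,-0.532207671],[0.304156174,0.001744676,-0.952620584,0.284662187],[0,0,0,1]]
def handle(v,near=None,z=0.087):
    "green handles: centroid px, world long-axis yaw of bar and length on plane z"
    out=[]
    for n,c,m in v.blobs(v.mask((45,100,40),(85,255,255)),150):
        pts=np.argwhere(m)[:,::-1].astype(float)
        X=np.array([v.plane(p,z)[:2] for p in pts]); mu=X.mean(0)
        w,V=np.linalg.eigh(np.cov((X-mu).T)); d=V[:,1]; d=d*np.sign(d[1])
        s=(X-mu)@d; t=(X-mu)@V[:,0]
        out.append(dict(n=n,px=c,mu=mu,yaw=np.arctan2(-d[0],d[1]),len=np.ptp(s),wid=np.ptp(t),mid=mu+d*(s.max()+s.min())/2))
    return out
E
python3 - <<'E'
from h import *
a=Saved("w3",E3);b=Saved("w4",E4)
A=handle(a);B=handle(b)
for h in A+B: print(h)
for i,j in((0,0),(0,1),(1,0),(1,1)):
    if i<len(A) and j<len(B): print(i,j,*tri((a,b),(A[i]["px"],B[j]["px"])))
for v in(a,b):
    for n,c,m in v.blobs(v.mask((18,120,80),(35,255,255)),300):
        r=cv2.minAreaRect(np.argwhere(m)[:,::-1].astype(np.float32)); print("Y",n,c,r,v.plane(r[0],.09))
E
```

```text
{'n': 349, 'px': array([296.9799, 270.1203]), 'mu': array([ 0.598 , -0.0613]), 'yaw': np.float64(0.04905680549679109), 'len': np.float64(0.05149970802955158), 'wid': np.float64(0.010966282497604816), 'mid': array([ 0.598 , -0.0619])}
{'n': 375, 'px': array([392.5627, 270.0267]), 'mu': array([ 0.5981, -0.0625]), 'yaw': np.float64(0.03156658811332155), 'len': np.float64(0.051455655000120046), 'wid': np.float64(0.011013256964178438), 'mid': array([ 0.5981, -0.0625])}
{'n': 214, 'px': array([289.8692, 127.6636]), 'mu': array([ 0.4402, -0.1811]), 'yaw': np.float64(-0.028246482217668303), 'len': np.float64(0.03200718087611762), 'wid': np.float64(0.008213267573928248), 'mid': array([ 0.4402, -0.181 ])}
0 0 [ 0.5999 -0.0611  0.0833] 3.8097727268491026e-05
0 1 [ 0.4165 -0.1354  0.4459] 0.05501707502559814
Y 735 [194.3034 292.0095] ((195.00772094726562, 291.861572265625), (35.7770881652832, 22.395078659057617), 86.05481719970703) [ 0.6243 -0.179   0.09  ]
Y 531 [131.5895 296.3672] ((134.02554321289062, 292.3388366699219), (18.6654109954834, 51.601810455322266), 45.881404876708984) [ 0.6249 -0.2495  0.09  ]
Y 3026 [256.4147 296.4838] ((255.7200164794922, 296.0400390625), (36.20386505126953, 88.5297622680664), 81.8698959350586) [ 0.63   -0.2194  0.09  ]
```

```bash
python3 - <<'E'
from h import *
a=Saved("w3",E3);b=Saved("w4",E4)
for v,(x,y) in((a,(189,128)),(b,(297,130))): print(v.hsv[y-4:y+5:2,x-15:x+16:10].reshape(-1,3)[::2].tolist())
for p in((.598,-.062,.062),(.598,-.062,.29),(.42,.1,.29),(.4628,.429,.29),(.4628,.429,.105)):
    for yw in(0,np.pi): print(p,yw,planner.solve_ik(list(p),down(yw-.02)))
E
```

```text
[[64, 105, 129], [58, 56, 110], [64, 107, 148], [62, 79, 135], [64, 105, 150], [62, 86, 148], [63, 100, 145], [63, 89, 144], [63, 86, 130], [63, 87, 138]]
[[64, 104, 86], [64, 100, 82], [64, 105, 85], [64, 103, 87], [63, 101, 81], [62, 98, 83], [63, 100, 74], [62, 95, 78], [62, 62, 66], [60, 83, 71]]
(0.598, -0.062, 0.062) 0 [-0.226   0.575  -0.2671  0.7287  0.      1.3648]
(0.598, -0.062, 0.062) 3.141592653589793 [-0.226   0.575  -0.2671  0.7287  0.     -1.7768]
(0.598, -0.062, 0.29) 0 [-0.226   0.395   0.0585  1.2342  0.      1.3648]
(0.598, -0.062, 0.29) 3.141592653589793 [-0.226   0.395   0.0585  1.2342  0.     -1.7768]
(0.42, 0.1, 0.29) 0 [ 0.0624  0.0678 -0.366   1.137   0.      1.6532]
(0.42, 0.1, 0.29) 3.141592653589793 [ 0.0624  0.0678 -0.366   1.137   0.     -1.4884]
(0.4628, 0.429, 0.29) 0 [0.6306 0.4552 0.1505 1.2661 0.     2.2214]
(0.4628, 0.429, 0.29) 3.141592653589793 [ 0.6306  0.4552  0.1505  1.2661  0.     -0.9202]
(0.4628, 0.429, 0.105) 0 [ 0.6306  0.5756 -0.1366  0.8586  0.      2.2214]
(0.4628, 0.429, 0.105) 3.141592653589793 [ 0.6306  0.5756 -0.1366  0.8586  0.     -0.9202]
```

```bash
sed -i 's/(45,100,40),(85,255,255)/(50,55,40),(80,255,255)/' h.py; cat >> h.py <<'E'
DC=np.array([.4628,.429]); DY=-.082
def pick_place(xy,yaw,tier):
    q=down(yaw); qd=down(DY)
    bot.move_pose([*xy,.16],q); hand.set_gripper(0.6,60)
    f=bot.move_linear([*xy,.063],.1,until_force=12); print("pick z",bot.read_position(),f)
    hand.set_gripper(0,60); print("grip",bot.read_gripper_width(),bot.read_finger_force())
    bot.move_linear([*xy,.20],.12); bot.move_linear([*xy,.29],.2)
    bot.move_linear([.42,.02 if xy[0]>.5 else -.05,.29],.25); bot.move_linear([.42,.2,.29],.25,rotation=qd)
    print("width",bot.read_gripper_width())
    bot.move_linear([*DC,.29],.2); z=.045+.051*tier+.063
    bot.move_linear([*DC,z+.028],.12)
    f=bot.move_linear([*DC,z-.004],.03,until_force=12); print("place",f,bot.read_position(),"want z",z,bot.read_ft_force(),bot.read_clock())
E
python3 - <<'E'
from h import *
a=Saved("w3",E3);b=Saved("w4",E4)
A=handle(a);B=handle(b)
for h in A+B: print(h)
for i in A:
  for j in B:
    p,r=tri((a,b),(i["px"],j["px"])); 
    if r<.004: print(p,r)
E
```

```text
{'n': 577, 'px': array([296.2964, 267.6707]), 'mu': array([ 0.5949, -0.0621]), 'yaw': np.float64(0.015163018618825172), 'len': np.float64(0.05151048115362887), 'wid': np.float64(0.024756407431632883), 'mid': array([ 0.5949, -0.0619])}
{'n': 576, 'px': array([186.9479, 128.9271]), 'mu': array([ 0.4415, -0.1736]), 'yaw': np.float64(-0.06013801667997464), 'len': np.float64(0.05190154086304456), 'wid': np.float64(0.011376934028412899), 'mid': array([ 0.4415, -0.1736])}
{'n': 622, 'px': array([391.1077, 267.3923]), 'mu': array([ 0.5947, -0.0645]), 'yaw': np.float64(-0.03149319376142695), 'len': np.float64(0.060570388353946306), 'wid': np.float64(0.02621538541466272), 'mid': array([ 0.5947, -0.0666])}
{'n': 582, 'px': array([295.9485, 129.0223]), 'mu': array([ 0.4415, -0.175 ]), 'yaw': np.float64(-0.05502961683767152), 'len': np.float64(0.051459386870887816), 'wid': np.float64(0.01138402939334504), 'mid': array([ 0.4416, -0.1745])}
[ 0.5985 -0.0617  0.0796] 6.972082923730895e-05
[ 0.4418 -0.1748  0.0824] 1.7773769557034888e-05
```

```bash
python3 - <<'E'
from h import *
bot.move_linear([.45,-.17,.27],.2)
pick_place([.4417,-.1742],-.057,0)
E
```

```text
pick z [ 0.4421 -0.1744  0.0635] False
grip 0.12803706288318153 59.20613765716553
width 0.12807567062129827
place True [0.4626 0.4288 0.1085] want z 0.108 [-0.004   0.3026  4.281 ] 16.8667
```

```bash
python3 - <<'E'
from h import *
hand.set_gripper(0.6); p=bot.read_position(); bot.move_linear([p[0],p[1],.29],.15)
bot.move_pose([0.45,0.44,0.29],down(np.pi/2))
v=View("wrist"); v.save("w5"); print([ (h["mu"],h["yaw"],h["len"],h["n"]) for h in handle(v,z=.132)])
bot.move_pose([0.44,0.1,0.30],down(np.pi/2))
bot.move_pose([0.50,-0.08,0.29],down(np.pi/2))
v=View("wrist"); v.save("w6"); print([ (h["mu"],h["yaw"],h["len"],h["wid"],h["n"]) for h in handle(v)],bot.read_clock())
cv2.imwrite("pics/w56.png",cv2.resize(np.vstack([cv2.imread("pics/w5.png"),cv2.imread("pics/w6.png")]),None,fx=.71,fy=.71,interpolation=cv2.INTER_AREA))
E
```

```text
[(array([0.459 , 0.4279]), np.float64(-0.12627698406143958), np.float64(0.0519412072914045), 734)]
[(array([ 0.5948, -0.0621]), np.float64(0.01715958817537066), np.float64(0.05151332025309373), np.float64(0.024869490698250687), 586)] 22.3083
```

View pics/w56.png

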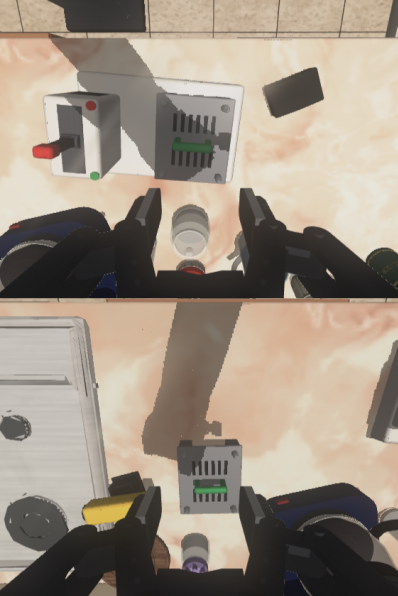

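w5 (top) shows the first tray seated square on the tray place, handle at (192,146). w6 (bottom) shows the far tray unmoved, handle at (210,490).

```bash
python3 - <<'E'
from h import *
pick_place([.598,-.062],.035,1)
E
```

```text
pick z [ 0.5986 -0.0621  0.0637] False
grip 0.1284794704077308 58.59364986419678
width 0.12875861306379854
place True [0.4627 0.4288 0.1596] want z 0.159 [-0.478  -0.3416  3.8125] 32.3833
```

```bash
cat >> h.py <<'E'
RD=np.array([[np.cos(DY),-np.sin(DY)],[np.sin(DY),np.cos(DY)]])
def D(x,y,z): return [*(DC+RD@[x,y]),z]
E
python3 - <<'E'
from h import *
hand.set_gripper(0.6); p=bot.read_position(); bot.move_linear([p[0],p[1],.29],.15)
bot.move_pose([0.45,0.40,0.29],down(np.pi/2))
v=View("wrist"); v.save("w7"); s=View("side"); s.save("s7"); c=View("scene")
print([ (h["mu"],h["yaw"],h["len"],h["n"]) for h in handle(v,z=.183)])
print(bot.read_clock())
f=lambda im:cv2.resize(im,None,fx=3,fy=3,interpolation=cv2.INTER_CUBIC)
cv2.imwrite("pics/w7s.png",np.hstack([cv2.resize(v.img[30:300],(415,400))[:,:,::-1],np.vstack([f(s.img[150:240,180:280]),f(c.img[170:270,105:230])[:300,:300]])[:400,:300]]) if 0 else cv2.hconcat([cv2.resize(v.img[50:300,60:420],(432,300)),f(s.img[145:245,180:290])])[:,:,::-1])
E
```

```text
[(array([0.4579, 0.4281]), np.float64(-0.09527287306069883), np.float64(0.05272793985377528), 1133)]
35.5083
```

View pics/w7s.png

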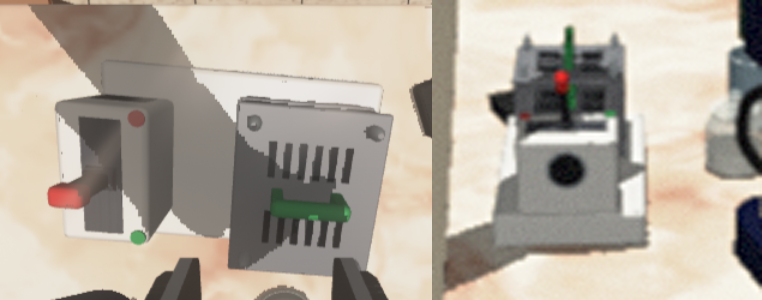

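The left panel shows the two trays stacked and aligned, with the top handle at (310,207). The right (side) panel shows a level two-tier stack, with the lever head at (562,78) almost upright. Next is the lever.

```bash
python3 - <<'E'
from h import *
q=down(np.pi/2+DY); hand.set_gripper(0,30)
def loc(): p=bot.read_position(); return RD.T@(p[:2]-DC),p[2]
bot.move_pose(D(.048,-.155,.25),q); bot.move_linear(D(.048,-.155,.165),.1)
f=bot.move_linear(D(-.02,-.155,.165),.05,until_force=15); print("off",f,loc(),bot.read_ft_force()); bot.wait(.3)
s=View("side"); s.save("s8")
bot.move_linear(D(.03,-.155,.165),.1); bot.move_linear(D(.03,-.155,.25),.15)
bot.move_linear(D(-.055,-.155,.25),.2); s2=View("side")
bot.move_linear(D(-.055,-.155,.165),.1)
print(bot.read_clock())
cv2.imwrite("pics/s8.png",cv2.hconcat([cv2.resize(x.img[130:230,170:290],None,fx=3,fy=3,interpolation=cv2.INTER_CUBIC) for x in(s,s2)])[:,:,::-1])
E
```

```text
off True (array([-0.0059, -0.1546]), np.float64(0.16657768566993958)) [1.5183 0.4785 2.7532]
41.9417
```

View pics/s8.png

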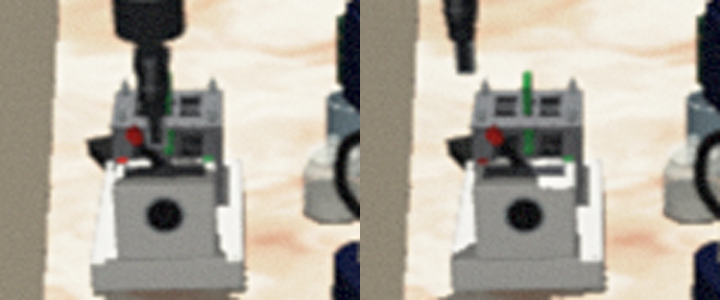

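The lever leans fully to the red dot at (135,136) and stays there after the finger retracts, right panel (495,136). Now I push it on.

```bash
python3 - <<'E'
from h import *
def loc(): p=bot.read_position(); return RD.T@(p[:2]-DC),p[2]
print(loc())
f=bot.move_linear(D(.02,-.155,.165),.05,until_force=15); print("on",f,loc(),bot.read_ft_force()); bot.wait(.3)
bot.move_linear(D(-.03,-.155,.165),.1); bot.move_linear(D(-.03,-.155,.29),.15)
s=View("side")
bot.move_pose([0.44,0.1,0.29],down(np.pi/2))
hand.set_gripper(1.0)
bot.move_pose([0.50,-0.22,0.25],down(np.pi/2))
v=View("wrist"); v.save("w9")
bot.move_linear([0.50,-0.30,0.25]); v2=View("wrist"); v2.save("w10")
print("E9=",v.E.round(9).tolist()); print("E10=",v2.E.round(9).tolist(),bot.read_clock())
c=[cv2.resize(s.img[140:230,175:290],(345,270)),cv2.resize(v.img[120:,100:460],(360,300))[:270],]
cv2.imwrite("pics/w9s.png",cv2.hconcat(c)[:,:,::-1])
for w in(v,v2):
    for n,c,m in w.blobs(w.mask((18,120,80),(35,255,255)),300):
        r=cv2.minAreaRect(np.argwhere(m)[:,::-1].astype(np.float32)); print("Y",n,c,r,w.plane(r[0],.09))
E
```

```text
(array([-0.0545, -0.1548]), np.float64(0.16548103096768774))
on True (array([ 0.0061, -0.1553]), np.float64(0.16411730349041403)) [-2.6332  0.2667  6.5359]
E9= [[-0.000700303, 0.999998399, 0.001646618, 0.219494141], [0.952529615, 0.000165753, 0.304445897, -0.520218864], [0.304445137, 0.001781656, -0.952528207, 0.24659985], [0.0, 0.0, 0.0, 1.0]]
E10= [[7.8401e-05, 0.999997952, 0.002022449, 0.299350437], [0.952660617, -0.000689586, 0.304034986, -0.520133611], [0.304035757, 0.001902871, -0.95265872, 0.246766276], [0.0, 0.0, 0.0, 1.0]] 48.4917
Y 3855 [281.3585 316.2244] ((281.1200256347656, 315.84002685546875), (42.14356231689453, 98.42926025390625), 81.8698959350586) [ 0.6296 -0.2197  0.09  ]
Y 2975 [344.8185 317.642 ] ((345.5099792480469, 317.57000732421875), (42.85067367553711, 74.10478973388672), 81.8698959350586) [ 0.6312 -0.2324  0.09  ]
```

View pics/w9s.png

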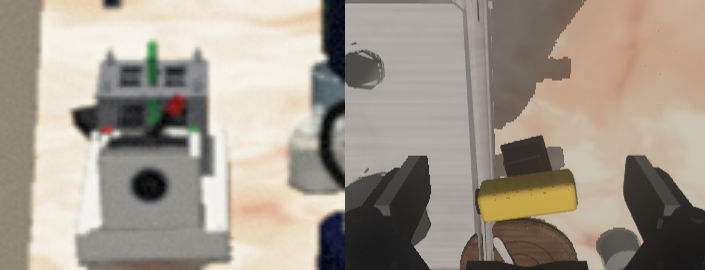

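The side crop shows the lever leaning to the green dot at (177,104), fully on. The wrist crop shows the barrel at (530,195) with its black nose at the left end (478,203), so the beam points roughly along world −y. The dock is at (525,155) below it.

```bash
cat > t.py <<'E'
from h import *
E9=[[-0.000700303,0.999998399,0.001646618,0.219494141],[0.952529615,0.000165753,0.304445897,-0.520218864],[0.304445137,0.001781656,-0.952528207,0.24659985],[0,0,0,1]]
def edges(v):
    n,c,m=v.blobs(v.mask((18,120,80),(35,255,255)),300)[0]
    cols=np.where(m.any(0))[0]; c0,c1=cols[0],cols[-1]; mid=cols[8:-8]
    lo=np.array([np.where(m[:,k])[0].max()+.5 for k in mid]); k,b=np.polyfit(mid,lo,1)
    poly=cv2.approxPolyDP(cv2.convexHull(np.argwhere(m)[:,::-1].astype(np.int32)),3,True)[:,0]
    return (c0,k*c0+b),(c1,k*c1+b),poly
E
python3 - <<'E'
from t import *
a=Saved("w9",E9);b=Saved("w4",E4);R_=[]
for v in(a,b):
    l,r,poly=edges(v); R_.append((l,r)); print(l,r,poly.tolist())
    P,Q=v.plane(l,.09),v.plane(r,.09); d=Q-P; print(P,Q,np.linalg.norm(d),"beam yaw",np.arctan2(-d[1],-d[0]))
print(tri((a,b),(R_[0][0],R_[1][0])),tri((a,b),(R_[0][1],R_[1][1])))
E
```

```text
(np.int64(232), np.float64(343.5990010462015)) (np.int64(331), np.float64(329.4962370490364)) [[331, 327], [240, 341], [232, 319], [244, 300], [316, 290], [327, 299]]
[ 0.6644 -0.2728  0.09  ] [ 0.6465 -0.1665  0.09  ] 0.10773632996865953 beam yaw -1.403622066270679
(np.int64(212), np.float64(320.18555349870417)) (np.int64(301), np.float64(308.08471677156604)) [[301, 305], [217, 318], [212, 296], [219, 284], [285, 274], [297, 280]]
[ 0.6627 -0.2723  0.09  ] [ 0.6462 -0.1665  0.09  ] 0.10712212652061708 beam yaw -1.4156089216906087
(array([ 0.658 , -0.271 ,  0.0974]), np.float64(0.0005691295296273954)) (array([ 0.6458, -0.1666,  0.0908]), np.float64(0.00013380425999967056))
```

```bash
python3 - <<'E'
from t import *
import json
a=Saved("w9",E9);b=Saved("w4",E4);o=[];y=[]
for v in(a,b):
    l,r,_=edges(v); P,Q=v.plane(l,.096),v.plane(r,.096); d=(P-Q)/np.linalg.norm(P-Q)
    o.append(((P+Q)/2)[:2]+.017*np.array([d[1],-d[0]])); y.append(np.arctan2(d[1],d[0]))
print(o,y); o=np.mean(o,0); yaw=np.mean(y); q=down(yaw+np.pi/2)
hand.set_gripper(0.8); bot.move_pose([*o,.2],q)
f=bot.move_linear([*o,.056],.08,until_force=10); print("down",f,bot.read_position())
hand.set_gripper(0,60); print("grip",bot.read_gripper_width()*85,bot.read_finger_force(),bot.read_position(),bot.read_ft_force())
p=bot.read_position(); json.dump(dict(p=list(map(float,p)),q=list(map(float,bot.read_tool_rot())),yaw=float(yaw)),open("grasp.json","w"))
bot.move_linear([p[0],p[1],.2],.08); print(bot.read_gripper_width()*85,bot.read_ft_force(),bot.read_clock())
s=View("side"); s.save("s11"); c=View("scene")
cv2.imwrite("pics/s11.png",cv2.hconcat([cv2.resize(x[:,:],None,fx=3,fy=3,interpolation=cv2.INTER_CUBIC) for x in(s.img[210:330,260:380],c.img[170:290,330:450])])[:,:,::-1])
E
```

```text
[array([ 0.6341, -0.2225]), array([ 0.6336, -0.2215])] [np.float64(-1.4036220662706798), np.float64(-1.4156089216906083)]
down False [ 0.6342 -0.2221  0.0566]
grip 33.85528897434551 60.494380565942265 [ 0.6346 -0.2221  0.0566] [1.3498 0.5241 1.3595]
33.8746319410765 [-0.3687 -0.8019 -2.182 ] 54.5583
```

View pics/s11.png

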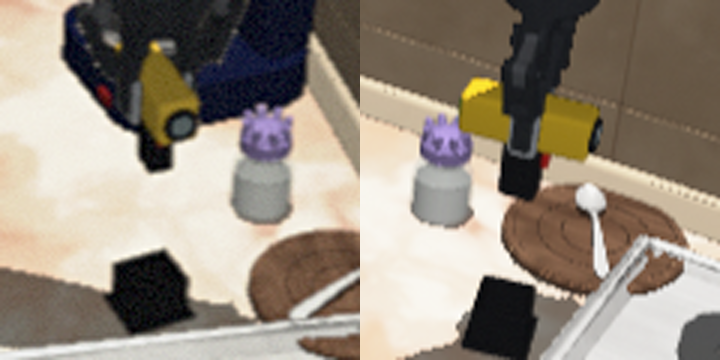

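The thermometer hangs level in the gripper with its nose toward −y at (180,125), and the dock below is empty.

```bash
python3 - <<'E'
from h import *
q=down(DY+np.pi); z=.100-.071+.0506
bot.move_linear([.45,-.12,.25],.2)
bot.move_pose([.42,-.02,.25],q)
print(bot.read_gripper_width()*85)
bot.move_linear(D(0,-.36,.2),.15); bot.move_linear(D(0,-.36,z),.1); bot.move_linear(D(0,-.328,z),.05)
bot.wait(.3); s=View("side"); c=View("scene"); bot.wait(2.2)
print(bot.read_position(),D(0,-.328,z),bot.read_clock(),bot.read_gripper_width()*85)
cv2.imwrite("pics/s12.png",cv2.hconcat([cv2.resize(x[:,:],None,fx=3,fy=3,interpolation=cv2.INTER_CUBIC) for x in(s.img[130:270,180:310],c.img[180:320,150:280])])[:,:,::-1])
E
```

```text
33.50000265928897
[0.4359 0.1021 0.0796] [np.float64(0.4359341313187331), np.float64(0.1021021182387366), 0.0796] 63.775 33.51132588344146
```

View pics/s12.png

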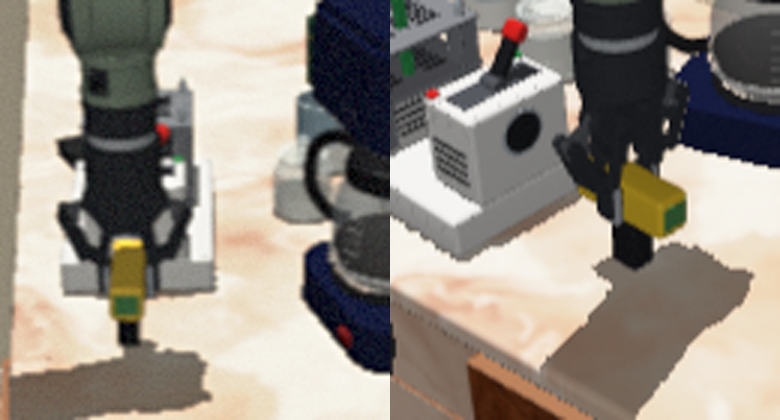

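The barrel points at the patch from about the intended distance and the lever is still on. I check the patch centre by triangulating its centroid in the first pictures.

```bash
python3 - <<'E'
from h import *
V=[];U=[]
for n,(x,y) in(("scene",(194,224)),("side",(225,202))):
    v=View(n); g=cv2.cvtColor(cv2.imread(f"pics/{n}0.png"),cv2.COLOR_BGR2GRAY)
    m=(g<75).astype(np.uint8); k,l,st,c=cv2.connectedComponentsWithStats(m); i=l[y,x]; print(n,st[i],c[i]); V.append(v);U.append(c[i])
p,r=tri(V,U); print(p,r,"dryer frame",RD.T@(p[:2]-DC),p[2])
E
```

```text
scene [189 217  11  14 118] [194.0254 223.4831]
side [219 196  12  11  99] [224.3434 201.3131]
[0.4503 0.2435 0.0969] 0.000632644462185279 dryer frame [ 0.0027 -0.1859] 0.09690047399995749
```

The patch measures within 3 mm of where I aimed, and the beam has been held over 2.5 s. Next I return the thermometer to its dock.

```bash
python3 - <<'E'
from h import *
import json
g=json.load(open("grasp.json")); p=g["p"]
z=bot.read_position()[2]
bot.move_linear(D(0,-.36,z),.05); bot.move_linear(D(0,-.36,.25),.15); bot.move_linear([.42,-.02,.25],.2)
bot.move_pose([.45,-.12,.25],g["q"]); bot.move_linear([p[0],p[1],.2],.2); bot.move_linear([p[0],p[1],.11],.1)
f=bot.move_linear([p[0],p[1],p[2]],.04,until_force=10); print(f,bot.read_position(),p,bot.read_gripper_width()*85,bot.read_ft_force())
s=View("side"); c=View("scene"); print(bot.read_clock())
cv2.imwrite("pics/s13.png",cv2.hconcat([cv2.resize(x[:,:],None,fx=3,fy=3,interpolation=cv2.INTER_CUBIC) for x in(s.img[230:350,260:380],c.img[190:310,330:450])])[:,:,::-1])
E
```

```text
False [ 0.6349 -0.2222  0.0568] [0.6345719049545235, -0.22209652090242593, 0.056551965662285514] 33.552724669340364 [-0.035   0.4883 -2.2079]
72.725
```

```bash
python3 - <<'E'
from h import *
hand.set_gripper(0.8); p=bot.read_position(); bot.move_linear([p[0],p[1],.22],.1)
bot.move_pose([.45,-.05,.27],down(np.pi/2))
s=View("side"); c=View("scene"); print(bot.read_clock())
cv2.imwrite("pics/s14.png",cv2.hconcat([cv2.resize(x[:,:],None,fx=2,fy=2,interpolation=cv2.INTER_CUBIC) for x in(s.img[150:350,190:370],c.img[120:320,100:300],c.img[120:320,340:420] )][:2]+[cv2.resize(c.img[225:305,345:415],(350,400))][:0])[:,:,::-1])
E
```

```text
76.175
```

View pics/s14.png

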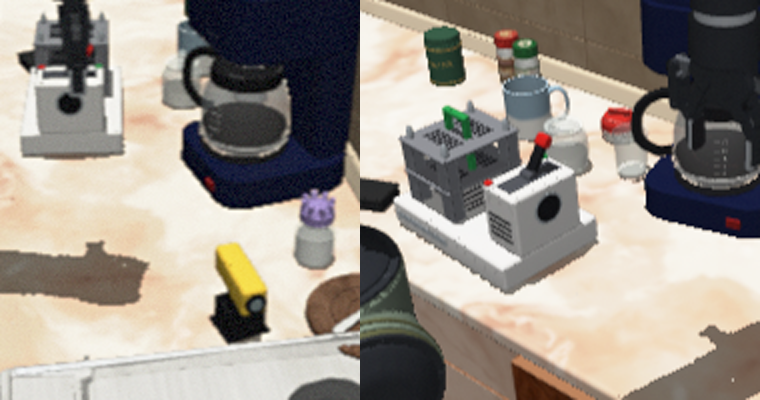

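The thermometer stands upright in its dock at (240,290), the two trays are stacked level at (460,160), and the lever is on at (540,142). Handing in.

```bash
python3 -c "
from cell import bot, optics, planner, hand
print(bot.close_job())"
```

```text
the job is handed in; nothing more can be done
None
```

I handed the job in at about 76 s of the 208 s allowed, with no verdict returned. Both trays I found are stacked on the dryer, the lever was pushed fully off and then on, the beam was held on the patch for over 2 s, and the thermometer is back upright in its dock.

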